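# Unlock the dismantling stand and park its lock pin

## Robot

A 6-joint arm with a two-finger parallel gripper is mounted at the origin on the work surface. World frame = base frame: x ahead of the robot, y to its left, z up, the work surface at z = 0. Lengths are in m, angles in rad, forces in N, time in s.
With the tool pointing down it reaches from about 0.425 to 0.925 m from the base axis. Payload 12.5 kg.
Tool frame: the origin (TCP) lies midway between the tips of the shut fingers; the grasp point (between the pads) lies 19 mm behind it (r.grip_depth is the distance from the TCP to the grasp point, in m); z points along the fingers, y is the direction in which the jaws open and shut (so a half turn about z gives the same grasp; the last joint's range is limited). The gripper opens to 85 mm and grips with 20 to 120 N. Pads are 22 mm wide; open, the fingers measure 114 mm over their backs; the gripper's body (76 mm by 85 mm) begins 54 mm behind the grasp point. The pads swing forward as they close: fully open they stand 13 mm farther back than shut.
Start: joints at [-1.252, 0.491, 1.559, -0, 1.092, -0.106], TCP at [0.258, -0.569, 0.231] pointing down, gripper open.
Joint ranges: [-3.1, 3.1], [-0.84, 2.19], [0.05, 2.79], [-1.13, 4.28], [0.06, 2.93], [-2.69, 2.69]. Speed limits (rad/s): [2.22, 2.22, 2.79, 3.14, 3.14, 3.14].

## Interface

Orientations are given as [roll, pitch, yaw] about the fixed x, y, z axes, in that order (R = Rz(yaw) Ry(pitch) Rx(roll)).
In Python, from cell import r gives the robot as it stands.
- The arm moves only by the shell command python3 -m jog 'ROWS' [FORCE]. ROWS is JSON, a list of rows, each a list of 5 numbers: the closure, from 0 (fully open) to 1 (shut), then the shift along the world's x, y, z in mm, then the turn about the world's z in rad. A call has 1 to 12 rows; each row shifts and turns the commanded pose from where the row before left it; what a row does not reach is not made up. A row lasts 1/8 s, in which the tool goes at most 62.5 mm and 10.7 degrees, less where a joint would pass 70% of its speed; a pose out of reach is approached as far as the arm can. A call is refused whole if a number of a shift passes 62.5 or a number of a turn 0.188, either way. A call with a gripper value outside its range is refused whole. The fingers move at their own pace and stop on an object; FORCE is the grip in N (left out, the last holds). Time passes only in rows, so rows that do not move let the fingers close. It gives the time, the measured TCP pose, the force and the opening at its end, in the units of the state.
- r.state(): the state, without advancing time (a new reading comes with each control period).
- r.snapshot(name): name is "side" or "top" or "wrist"; returns a dict with "color" (420x560x3 uint8, red, green, blue), "mtx" (3x3 intrinsics, pixels), "k1" (the pictures are not rectified: a ray, as slopes to the right and down, at radius r is drawn at 1 + k1 r^2 times it, then the intrinsics apply), "pose" (4x4, takes a point from camera to world coordinates); the wrist camera has in their place "mount" (4x4, takes a point from camera to tool coordinates, whose origin is the TCP and whose axes are the flange's). Camera axes: x right, y up, looking along -z (the intrinsics and any distortion apply to the point x, -y, -z); pixel columns grow to the right and rows downward; lengths in m; the calibration is good to about 2 mm. A picture is of the moment at which its call begins: read the wrist's pose just before it. There is no depth.
- r.close_job(): hands the job in, once; it reports no verdict.
Trained networks look in a picture, given as the dict that the camera call returned (one of the last four; its "shot" number tells which), for a name from the list of things; names that differ only in an ending like _2 or _b are one class to them, and where a whole thing is asked for, a point or a joint stands for the part that bears it (a point fixed in the world has none). Each returns a list of dicts, best first, with "p" (0 to 1); they miss things now and then, are a little off and sometimes report something else, mostly with a low value. They report only what shows in the picture. A call takes as long as a camera call. They do not tell look-alikes from the thing itself.
- r.silhouettes(picture, label): "pixels" (420x560 bool, what is visible of it) and "box" ([left, top, right, bottom] in pixels, round what is visible of it).
The state is a dict: "t": time; "q": joint angles; "joint_velocities": joint speeds; "tau": joint torques, N m; "ee_pos": TCP position; "tcp_rot": TCP orientation; "force": force on the tool from outside, world axes, zero at the start; "torque": the same for the moment, N m; "gripper_width": opening from 0.0 (shut) to 1.0 (fully open).
Only numpy, scipy, OpenCV 4.12 (cv2) and the standard library are available. Lean on these libraries where they do the work, as an engineer would, in place of code of your own. Each camera call takes 0.05 s, during which the arm holds its last target. There are 200 camera calls.

## Task

Unlock the tilted dismantling stand: twist its T-handled lock pin anticlockwise (seen from the handle) until you feel it let go, draw it out along its slanting bore without forcing it, and hang it upright in the free notch of the parking bracket, collar resting flat on the plate and shank slid right to the back of the notch. Let go of it there, and leave the other things on the bench where they are.

Things in the scene. Friction and masses are not known exactly. Their poses are not given: they have to be found in the camera images.
- pin: T-handled steel lock pin, about 120 g, in the stand's slanting bore. Origin: on its axis, at the collar's underside; z along the axis, shank to handle (leans 30 deg from vertical at first). In mm: shank 10 diameter, z 0 to -34; two opposite lugs = cross bar 24 long (along x), 4 x 4, at z -27; collar 34 diameter, z 0 to 5; neck 12 diameter up to the handle.
- pin_grip (a point): centre of the pin's black plastic handle bar, on the pin's axis 30 mm above the pin origin, with the pin's axes. The bar is 40 mm long along x, 12 mm thick along y and 28 mm high along z (16 to 44 mm above the collar's underside). Best gripped across its thickness with the tool along the pin's axis.
- bore_mouth (a point): centre of the bore's mouth, 95 mm high, with the stand's axes (z up, x from the stand's low front to its back). The bore leans 30 deg from vertical, upper end towards -x; the barrel round it is 46 mm in diameter. At the start the collar sits on the mouth, the pin's x axis in the stand's x-z plane. The pin must be drawn about 35 mm along its axis to clear it.
- stand: fixed; origin under its 160 x 130 mm base. Hidden in its bore: a fixed bush 22 mm deep with a keyway 7 mm wide (1 mm of play round the shank) for the pin's lugs. The pin lifts only some 3 mm until its lugs are turned into line with the keyway (within about 7 deg), then comes out freely. The keyway lies 20 to 110 deg anticlockwise (+ about pin z) of the pin's start, different each time: only felt.
- deck_top (a point): middle of the upper edge of the stand's aluminium deck plate, with the stand's axes. The plate, 120 mm wide, slopes up 30 deg behind the bore, square to the pin's axis and about 20 mm lower along that axis than the mouth; this edge is 147 mm high, a small black box on the deck 155 mm: carry the pin over it, not through it.
- notch (a point): where the pin's collar centre belongs: on top of the bracket's plate, 90 mm high, on the free notch's centre line. Axes: z up, x into the notch, y across. The notch is 14 mm wide, its open mouth 26 mm before this point (-x), its square back 7 mm beyond it (so a 10 mm shank touches the back 2 mm past this point). The plate is 8 mm thick.
- bracket: fixed parking bracket: horizontal plate 160 mm wide with two notches open to the bracket's -x side, over a foot 8 mm high; 70 mm of free height under the plate at the notches, a wall 39 mm beyond the notch point. Origin under its foot's centre; the free notch is at y = -50 mm, the one at y = +50 mm holds a spare pin.
- spare_pin: plain steel pin with a small ball knob (18 mm) hanging in the bracket's other notch; origin: centre of its collar's underside, which lies on the plate. Leave it there.
- screwdriver: screwdriver lying on the bench, about 200 mm long along its x; origin on its underside. Bystander.
- fan: square 80 mm case fan, 25 mm high, lying on the bench; origin: centre of its underside. Bystander.
- heatsink: finned aluminium heat sink 60 x 50 x 30 mm; origin: centre of its underside. Bystander.
- screw_tray: empty grey plastic tray 70 x 90 x 20 mm; origin: centre of its underside. Bystander.
- wrench: steel open-ended wrench, 150 mm long along its x, lying on the bench. Bystander.
- jar: clear jar with steel cap, 60 mm diameter, 75 mm high; origin: centre of its underside. Bystander.
Things that resemble listed ones, but are neither listed nor needed, are in the scene too. What is shaped like the pin but pink or purple is not meant.

How it is judged:
On the way:
1. the pin has been drawn clear out of the bore (its collar 50 mm or more from the mouth) (distance between pin and bore_mouth above 0.05 m), for 0.1 s.
At the end, for the whole second after the job is handed in: The pin hangs upright (within 8 degrees) in the bracket's free notch, its collar on the plate (within 4 mm), its axis within 8 mm of the parking point along the notch and 6 mm across it, at rest and released (x of pin in the frame of notch between -0.008 and 0.008 m and y of pin in the frame of notch between -0.006 and 0.006 m and z of pin in the frame of notch between -0.004 and 0.004 m and angle between pin's own z axis and vertical below 0.14 rad and linear speed of pin below 0.02 m/s and contact force between the fingers and pin below 0.1 N); the robot touches nothing.
It fails at once if the spare pin is moved more than 25 mm (distance of spare_pin from where it was at the start of the episode above 0.025 m).
It fails at once if a bystander on the bench is moved more than 40 mm (distance of any of screwdriver, fan, heatsink, screw_tray, wrench, jar from where it was at the start of the episode above 0.04 m).
It fails at once if the pin is forced: it presses on the stand with over 120 N, all contacts added up (contact force between pin and stand above 120 N).
It also fails if it takes over 58 s, if anything falls off the work surface, if the arm or the gripper's body presses on something with over 40 N, if the wrist force passes 120 N, or if a joint passes its speed limit or range.

## Working session

There is one attempt and no reset: what is moved stays moved. The work goes in short steps, Python scripts to look and compute and a shell command to move; the robot and the scene stay as the last step left them, time stands still between calls to the robot, and variables do not carry over. Pictures are saved under pics/ and viewed, about 8 in all and at most 12, crops included, and the job is handed in when it is done.

```bash
mkdir -p pics; ls
cat > h.py <<'E'
import numpy as np, cv2, itertools
from cell import r
def proj(s,P,pose=None):
    T=np.linalg.inv(s['pose'] if pose is None else pose); P=np.atleast_2d(P); c=P@T[:3,:3].T+T[:3,3]
    u=np.c_[c[:,0]/-c[:,2],-c[:,1]/-c[:,2]]; u=u*(1+s['k1']*(u**2).sum(1,keepdims=True))
    return u@np.array(s['mtx'])[:2,:2].T+np.array(s['mtx'])[:2,2]
def ray(s,uv,pose=None):
    T=np.array(s['pose'] if pose is None else pose); M=np.array(s['mtx'])
    d=np.linalg.solve(M,[uv[0],uv[1],1])[:2]; u=d.copy()
    for _ in range(20): u=d/(1+s['k1']*(u@u))
    v=T[:3,:3]@np.array([u[0],-u[1],-1]); return T[:3,3],v/np.linalg.norm(v)
def at_z(s,uv,z,pose=None):
    o,v=ray(s,uv,pose); return o+v*(z-o[2])/v[2]
def tri(rays):
    A=sum(np.eye(3)-np.outer(v,v) for o,v in rays); b=sum((np.eye(3)-np.outer(v,v))@o for o,v in rays)
    return np.linalg.solve(A,b)
def save(s,n): cv2.imwrite('pics/'+n+'.png',s['color'][:,:,::-1])
E
python3 - <<'E'
from h import *
for n in ('top','side'):
    s=r.snapshot(n); save(s,n+'0'); print(n,np.round(s['pose'],3).tolist(),s['k1'])
    for l in ('pin','pin_grip','stand','bracket','spare_pin'):
        for d in r.silhouettes(s,l)[:3]:
            m=d['pixels']; ys,xs=np.nonzero(m); print(l,round(d['p'],2),np.round(d['box']).tolist(),xs.mean().round(1),ys.mean().round(1),at_z(s,(xs.mean(),ys.mean()),.1).round(3))
print(r.state())
a=cv2.imread('pics/top0.png')
E
```

```text
pics
top [[0.011, 0.999, -0.045, 0.499], [-1.0, 0.011, 0.007, 0.031], [0.008, 0.045, 0.999, 1.294], [0.0, 0.0, 0.0, 1.0]] -0.04657322812806646
pin 0.74 [378.0, 267.0, 398.0, 282.0] 384.8 276.0 [ 0.358 -0.281  0.1  ]
pin 0.64 [360.0, 201.0, 381.0, 209.0] 367.8 204.7 [ 0.564 -0.231  0.1  ]
pin 0.58 [395.0, 181.0, 411.0, 208.0] 402.2 189.4 [ 0.609 -0.332  0.1  ]
pin_grip 0.67 [394.0, 176.0, 409.0, 203.0] 402.0 188.6 [ 0.611 -0.331  0.1  ]
pin_grip 0.49 [372.0, 266.0, 397.0, 286.0] 385.2 275.8 [ 0.358 -0.282  0.1  ]
stand 0.8 [317.0, 169.0, 378.0, 228.0] 344.7 199.9 [ 0.576 -0.163  0.1  ]
bracket 0.58 [190.0, 173.0, 251.0, 222.0] 222.5 198.7 [0.576 0.191 0.1  ]
bracket 0.56 [269.0, 137.0, 301.0, 162.0] 287.3 147.9 [0.727 0.005 0.1  ]
side [[-0.876, 0.264, -0.404, 0.097], [-0.483, -0.508, 0.713, 0.809], [-0.017, 0.82, 0.573, 0.75], [0.0, 0.0, 0.0, 1.0]] 0.011363496744336234
pin 0.76 [375.0, 192.0, 392.0, 207.0] 385.1 200.9 [ 0.322 -0.168  0.1  ]
pin 0.66 [305.0, 156.0, 318.0, 176.0] 310.1 164.1 [ 0.575 -0.256  0.1  ]
pin 0.42 [315.0, 169.0, 323.0, 176.0] 316.6 170.4 [ 0.543 -0.231  0.1  ]
[... 407 characters left out ...]
.0, 228.0, 242.0] 221.5 236.5 [0.613 0.15  0.1  ]
{'t': 0.6, 'q': array([-1.25157230e+00,  4.90890698e-01,  1.55891575e+00, -3.88596435e-05,
        1.09169999e+00, -1.05605249e-01]), 'joint_velocities': array([ 0.00012244, -0.00104709, -0.00180172, -0.00100666,  0.00040906,
        0.00037394]), 'tau': array([ 1.51592394e-04, -6.18012786e+01, -2.61772746e+01, -4.29478882e-05,
        4.45676351e-04,  2.56005393e-06]), 'ee_pos': array([ 0.25761516, -0.5694456 ,  0.23132729]), 'tcp_rot': array([3.14151055e+00, 4.33820107e-05, 4.24847184e-01]), 'force': array([ 0.64801031, -0.38043042,  0.04284944]), 'torque': array([-0.01659359, -0.00128656,  0.04500761]), 'gripper_width': 1.0010524340531626}
```

View pics/top0.png

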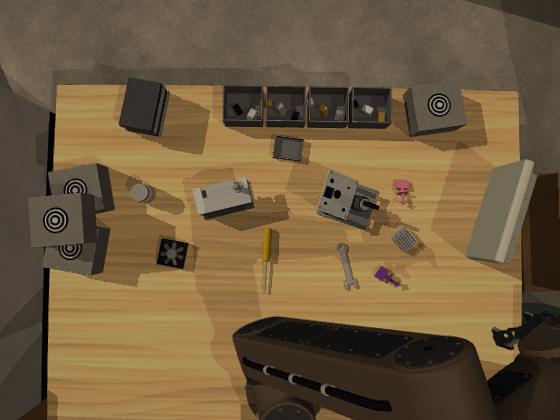

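View pics/side0.png

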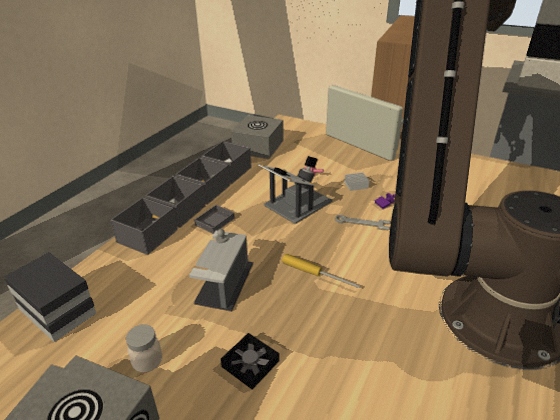

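Run:
```python
import cv2,numpy as np
t=cv2.imread('pics/top0.png');s=cv2.imread('pics/side0.png')
f=lambda a,x,y,w,h:cv2.resize(a[y:y+h,x:x+w],(400,300),interpolation=cv2.INTER_CUBIC)
cv2.imwrite('pics/crop0.png',np.vstack([np.hstack([f(t,310,165,80,60),f(s,260,150,80,60)]),np.hstack([f(t,185,170,80,60),f(s,170,225,120,90)])]))
```

```text
(no output)
```

View pics/crop0.png

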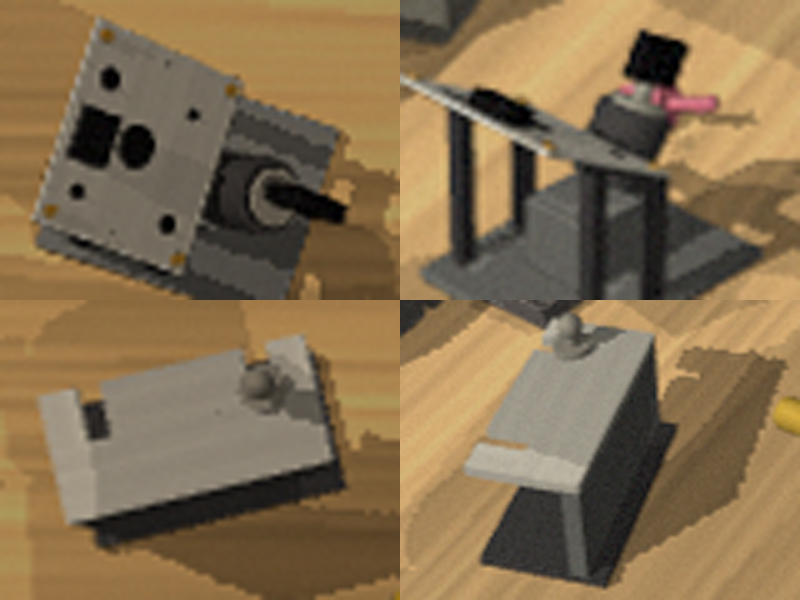

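Run:
```python
from h import *
t=r.snapshot('top'); s=r.snapshot('side')
d=[at_z(t,p,.147) for p in ((329.6,169),(317,209))]; low=[at_z(t,p,z) for p,z in (((358,183.4),.1),((347,219.4),.1))]
print('decktop',d, (d[0]+d[1])/2, np.linalg.norm(d[0]-d[1])); e=d[1]-d[0]; print('yaw from edge', np.arctan2(e[1],e[0])+0)
g=tri([ray(t,(369.5,204.8)),ray(s,(311.2,161))]); print('grip tri',g, proj(t,g),proj(s,g))
c=[at_z(t,p,.09) for p in ((192.6,189),(245.6,177),(252,202),(199,214.6))]; print('plate',np.round(c,4))
for i in range(4): v=c[(i+1)%4]-c[i]; print(np.linalg.norm(v).round(4),np.arctan2(v[1],v[0]).round(3))
print('notch mouth',at_z(t,((80+108)/2/5+185,170+388/5-60),.09),'notch back',at_z(t,(96/5+185+1,170+440/5-60),.09))
```

```text
decktop [array([ 0.65965638, -0.11315622,  0.147     ]), array([ 0.54730826, -0.07858675,  0.147     ])] [ 0.60348232 -0.09587149  0.147     ] 0.11754636937456367
yaw from edge 2.8430870465672773
grip tri [ 0.56140594 -0.23009877  0.12636831] [[369.56289767 204.92952854]] [[311.05644703 161.00423074]]
plate [[0.6042 0.2803 0.09  ]
 [0.6411 0.1257 0.09  ]
 [0.5681 0.1059 0.09  ]
 [0.5295 0.26   0.09  ]]
0.1589 -1.336
0.0757 -2.877
0.1588 1.816
0.0774 0.265
notch mouth [0.60867264 0.24753524 0.09      ] notch back [0.57824202 0.24283634 0.09      ]
```

```bash
python3 -m jog '[[0.3,38,42,9,0.106],[0.3,38,42,9,0.106],[0.3,38,42,9,0.106],[0.3,38,42,9,0.106],[0.3,38,42,9,0.106],[0.3,38,42,9,0.106],[0.3,38,42,9,0.106],[0.3,38,42,9,0.106],[0.3,0,0,0,0],[0.3,0,0,0,0]]'
python3 - <<'E'
from h import *
st=r.state(); s=r.snapshot('wrist'); save(s,'w1'); print(st['q'],st['tcp_rot'],np.round(s['mount'],3).tolist())
E
```

```text
t: 1.95
ee_pos: [0.5614, -0.2335, 0.3031]
tcp_rot: [-3.141, 0.0, 1.273]
force: [0.4, -0.0, -0.9]
gripper_width: 0.702
[-5.02696716e-01  4.05314306e-01  1.50542228e+00 -2.17646439e-04
  1.23119443e+00 -2.04480361e-01] [-3.14121967e+00  1.32207957e-04  1.27265253e+00] [[-0.0, 0.952, 0.307, 0.079], [1.0, 0.0, -0.0, -0.0], [-0.0, 0.307, -0.952, -0.142], [0.0, 0.0, 0.0, 1.0]]
```

View pics/w1.png

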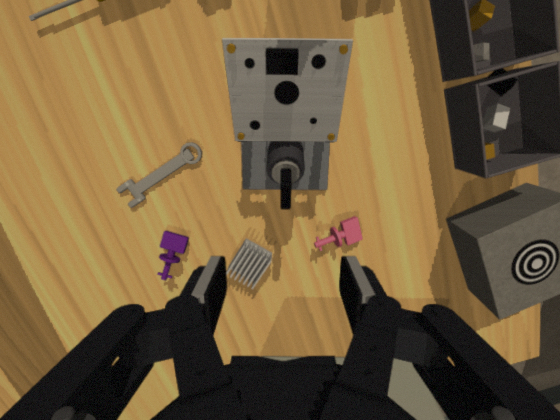

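```bash
cat >> h.py <<'E'
def wpose(s,st):
    from scipy.spatial.transform import Rotation as R
    T=np.eye(4); T[:3,:3]=R.from_euler('xyz',st['tcp_rot']).as_matrix(); T[:3,3]=st['ee_pos']; return T@np.array(s['mount'])
def stand2w(P,m,yaw):
    P=np.atleast_2d(P); c,q=np.cos(yaw),np.sin(yaw)
    return np.c_[m[0]+c*P[:,0]-q*P[:,1],m[1]+q*P[:,0]+c*P[:,1],P[:,2]]
def pin2s(P): # pin coords(start) -> stand coords rel. mouth xy
    P=np.atleast_2d(P); c,q=np.cos(np.pi/6),.5
    return np.c_[c*P[:,0]-q*P[:,2],P[:,1],.095+q*P[:,0]+c*P[:,2]]
E
python3 - <<'E'
from h import *
from scipy.optimize import least_squares
st=r.state(); w=r.snapshot('wrist'); W=wpose(w,st); t=r.snapshot('top')
top=np.array([[.130,.06,.147],[.130,-.06,.147]])
bar=pin2s([[-.02,-.006,.044],[-.02,.006,.044],[-.02,-.006,.016],[-.02,.006,.016],[.02,0,.044],[0,0,.005]])
Pm=np.array([[222,40],[351,38]])
f=lambda v:(proj(w,stand2w(top,v[:2],v[2]),W)-Pm).ravel()
o=least_squares(f,[.565,-.22,1.272]); print(o.x,f(o.x)); print(proj(w,stand2w(bar,o.x[:2],o.x[2]),W).round(1).tolist())
print('topcam',proj(t,stand2w(np.r_[top,bar],o.x[:2],o.x[2])).round(1).tolist())
print('grip',stand2w(pin2s([0,0,.03]),o.x[:2],o.x[2]))
a=w['color'][160:220,256:316,::-1]; cv2.imwrite('pics/c1.png',cv2.resize(a,(600,600),interpolation=cv2.INTER_CUBIC))
E
```

```text
[ 0.57037288 -0.22032429  1.28617829] [-1.35214589  0.08070631  1.35270998  0.05108606]
[[293.1, 208.0], [282.7, 208.2], [292.4, 190.9], [282.5, 191.0], [287.9, 182.3], [287.3, 172.4]]
topcam [[317.0, 208.3], [329.3, 167.3], [379.6, 203.8], [378.5, 207.8], [373.0, 202.9], [371.8, 206.8], [369.0, 201.9], [365.0, 202.5]]
grip [[ 0.56616102 -0.23472082  0.12098076]]
```

View pics/c1.png

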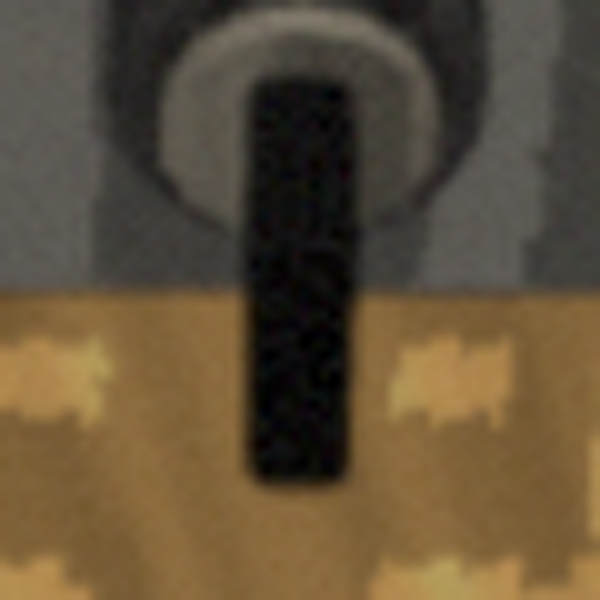

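```bash
python3 -m jog '[[0.4,1,-1,-50,0],[0.5,1,-1.5,-50,0],[0.5,0,0,-50,0],[0.5,0,0,-30,0],[0.5,0,0,-17.5,0],[0.5,0,0,0,0]]' 20; python3 -m jog '[[1,0,0,0,0],[1,0,0,0,0],[1,0,0,0,0],[1,0,0,0,0],[1,0,0,0,0]]' 20
python3 -c "
from h import *
st=r.state();print(st['force'],st['torque'],st['ee_pos'],st['q'],st['tcp_rot'])"
```

```text
t: 2.85
ee_pos: [0.5632, -0.2364, 0.1053]
tcp_rot: [-3.14, -0.0, 1.272]
force: [0.1, 0.7, -0.0]
gripper_width: 0.501
t: 3.48
ee_pos: [0.5641, -0.2363, 0.1071]
tcp_rot: [3.139, 0.001, 1.273]
force: [-1.0, -0.6, 7.7]
gripper_width: 0.14
[-1.01011316 -0.59369381  7.71415514] [-0.13340632  0.11148115 -0.05910698] [ 0.5641059  -0.23630022  0.10710894] [-5.04600082e-01  6.14803650e-01  1.71358667e+00 -1.53808120e-04
  8.10830070e-01 -2.06554901e-01] [3.13929374e+00 5.95889691e-04 1.27285629e+00]
```

```bash
cat > s.py <<'E'
from h import *
st=r.state();a=np.array([-.147,-.478,.866]);d=st['ee_pos']-np.array([.5635,-.236,.1055])
print('F',st['force'].round(1),'Fax',(st['force']@a).round(1),'tq',st['torque'].round(2),'along',(d@a*1e3).round(1),'off',((d-a*(d@a))*1e3).round(1),'rpy',st['tcp_rot'].round(3),'q6',st['q'][5].round(2),'w',round(st['gripper_width'],3))
E
python3 -m jog '[[1,-0.5,-1.5,2.5,0],[1,0,0,0,0.1],[1,0,0,0,0.1],[1,0,0,0,0]]'; python3 s.py
python3 -m jog '[[1,-0.3,-1,2,0],[1,0,0,0,0],[1,0,0,0,0]]'; python3 s.py
```

```text
t: 3.98
ee_pos: [0.5647, -0.2374, 0.109]
tcp_rot: [3.137, 0.0, 1.474]
force: [7.4, 3.3, 0.5]
gripper_width: 0.136
F [7.4 3.3 0.5] Fax -2.3 tq [ 0.62 -1.53 -0.18] along 3.6 off [1.7 0.3 0.5] rpy [3.137 0.    1.474] q6 -0.41 w 0.136
t: 4.35
ee_pos: [0.564, -0.2376, 0.1101]
tcp_rot: [3.139, -0.001, 1.472]
force: [9.5, 6.6, -7.4]
gripper_width: 0.136
F [ 9.5  6.6 -7.4] Fax -10.9 tq [ 1.01 -1.78 -0.2 ] along 4.7 off [1.2 0.6 0.5] rpy [ 3.139e+00 -1.000e-03  1.472e+00] q6 -0.41 w 0.136
```

```bash
for i in 1 2 3; do python3 -m jog '[[1,0,0,0,0.08],[1,0,0,0,0.08]]' >/dev/null; python3 s.py; done
```

```text
F [ 20.5  11.4 -10. ] Fax -17.1 tq [ 1.66 -4.05 -0.61] along 4.6 off [2.7 0.7 0.9] rpy [ 3.135 -0.     1.634] q6 -0.57 w 0.136
F [ 29.2  13.5 -13.5] Fax -22.5 tq [ 2.31 -5.94 -0.93] along 4.5 off [4.4 0.8 1.2] rpy [3.131e+00 2.000e-03 1.793e+00] q6 -0.73 w 0.136
F [ 34.4  16.6 -12.5] Fax -23.8 tq [ 2.91 -7.18 -1.43] along 4.6 off [5.8 1.1 1.6] rpy [3.129 0.005 1.951] q6 -0.89 w 0.137
```

```bash
python3 -m jog '[[0.78,0,0,0,0],[0.78,0,0,0,0],[0.78,0,0,0,0]]' >/dev/null; python3 s.py
python3 -m jog '[[1,0,0,0,0],[1,0,0,0,0],[1,0,0,0,0],[1,0,0,0,0]]' >/dev/null; python3 s.py
```

```text
F [ 4.4  1.9 -1.1] Fax -2.5 tq [ 0.38 -0.84 -0.05] along 5.6 off [0.4 0.2 0.2] rpy [3.141 0.    1.952] q6 -0.89 w 0.219
F [ 7.   4.4 -0.5] Fax -3.6 tq [ 0.73 -1.47 -0.18] along 5.7 off [0.9 0.3 0.3] rpy [3.140e+00 1.000e-03 1.952e+00] q6 -0.89 w 0.196
```

```bash
python3 -m jog '[[1,-0.4,-1.4,2.6,0],[1,-0.4,-1.4,2.6,0],[1,0,0,0,0]]' >/dev/null; python3 s.py
```

```text
F [ 10.5  12.4 -12.7] Fax -18.4 tq [ 2.08 -1.98 -0.22] along 9.4 off [-0.1  1.1  0.6] rpy [ 3.141 -0.004  1.952] q6 -0.9 w 0.202
```

```bash
for i in 1 2; do python3 -m jog '[[0.76,0.8,2.8,-5.2,0],[0.76,0,0,0,0],[0.76,0,0,0,0.08],[0.76,0,0,0,0.08],[1,0,0,0,0],[1,0,0,0,0],[1,0,0,0,0],[1,-0.4,-1.4,2.6,0],[1,-0.4,-1.4,2.6,0],[1,0,0,0,0]]'|head -1; python3 s.py; done
```

```text
t: 7.6
F [ 9.1  9.6 -7.2] Fax -12.2 tq [ 1.74 -1.74 -0.27] along 10.5 off [0.6 0.9 0.6] rpy [ 3.140e+00 -1.000e-03  2.111e+00] q6 -1.05 w 0.212
t: 8.85
F [ 9.6  9.5 -5. ] Fax -10.2 tq [ 1.65 -1.83 -0.24] along 10.5 off [0.7 0.8 0.6] rpy [ 3.139e+00 -1.000e-03  2.271e+00] q6 -1.22 w 0.231
```

Run:
```python
from h import *
w=r.snapshot('wrist'); s=r.snapshot('side'); f=lambda a,x,y,W,H:cv2.resize(a[y:y+H,x:x+W,::-1],(400,400),interpolation=cv2.INTER_CUBIC)
cv2.imwrite('pics/c2.png',np.hstack([f(w['color'],180,160,200,200),f(s['color'],280,135,60,60)]))
```

```text
(no output)
```

View pics/c2.png

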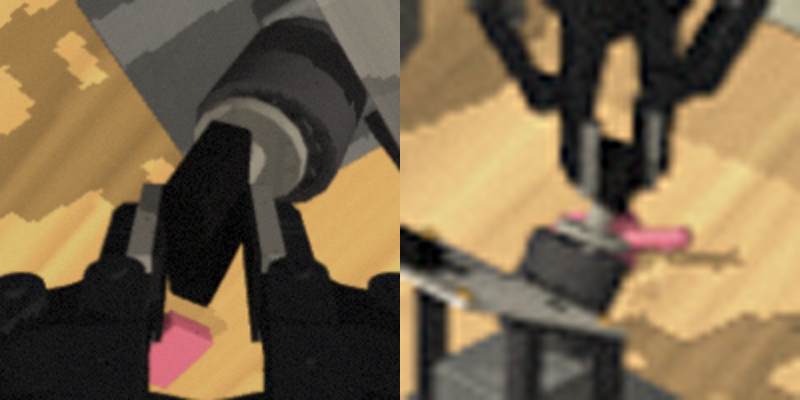

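```bash
for i in 1 2 3; do python3 -m jog '[[0.76,0.8,2.8,-5.2,0],[0.76,0,0,0,0],[0.76,0,0,0,0.08],[0.76,0,0,0,0.08],[1,0,0,0,0],[1,0,0,0,0],[1,0,0,0,0],[1,-0.4,-1.4,2.6,0],[1,-0.4,-1.4,2.6,0],[1,0,0,0,0]]' 30|head -1; python3 s.py; done
```

```text
t: 10.2
F [13.2 11.9 -2. ] Fax -9.3 tq [ 2.3  -2.5  -0.31] along 10.8 off [1.6 1.1 0.9] rpy [3.138e+00 2.000e-03 2.431e+00] q6 -1.37 w 0.233
t: 11.45
F [10.6 10.3  2.3] Fax -4.5 tq [ 2.22 -2.21 -0.2 ] along 11.3 off [1.7 1.1 0.9] rpy [3.139e+00 3.000e-03 2.591e+00] q6 -1.54 w 0.244
t: 12.7
F [ 9.5 13.1  3.6] Fax -4.6 tq [ 2.63 -1.99 -0.2 ] along 11.2 off [1.5 1.4 1. ] rpy [3.139e+00 2.000e-03 2.751e+00] q6 -1.7 w 0.242
```

```bash
python3 -m jog '[[1,-0.4,-1.4,2.6,0],[1,-0.4,-1.4,2.6,0],[1,0,0,0,0]]' 30|head -1; python3 s.py
python3 - <<'E'
from h import *
w=r.snapshot('wrist'); s=r.snapshot('side'); f=lambda a,x,y,W,H:cv2.resize(a[y:y+H,x:x+W,::-1],(400,400),interpolation=cv2.INTER_CUBIC)
cv2.imwrite('pics/c3.png',np.hstack([f(w['color'],180,160,200,200),f(s['color'],280,135,60,60)]))
E
```

```text
t: 13.08
F [ 6.5 13.6  2.3] Fax -5.5 tq [ 2.72 -1.47 -0.12] along 16.7 off [0.8 1.6 1. ] rpy [3.139 0.    2.752] q6 -1.7 w 0.235
```

View pics/c3.png

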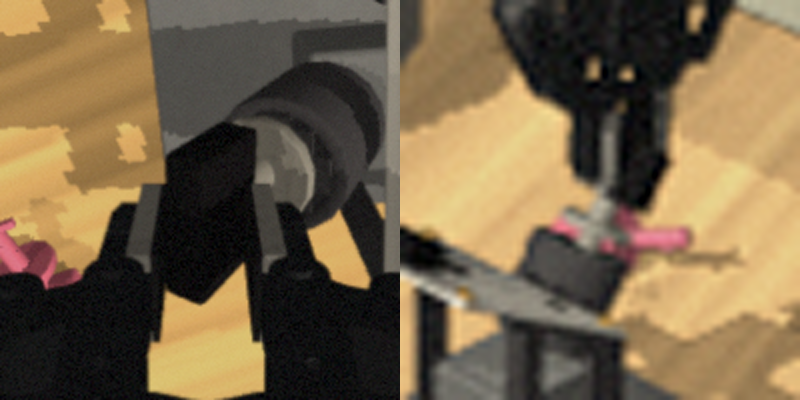

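```bash
python3 -m jog '[[1,-0.5,-1.4,2.6,0],[1,-0.5,-1.4,2.6,0],[1,0,0,0,0]]' 30|head -1; python3 s.py
python3 - <<'E'
from h import *
w=r.snapshot('wrist'); s=r.snapshot('side'); f=lambda a,x,y,W,H:cv2.resize(a[y:y+H,x:x+W,::-1],(400,400),interpolation=cv2.INTER_CUBIC)
cv2.imwrite('pics/c4.png',np.hstack([f(w['color'],180,160,200,200),f(s['color'],280,135,60,60)]))
E
```

```text
t: 13.55
F [ 6.5 11.8  2.3] Fax -4.6 tq [ 2.41 -1.32 -0.11] along 22.8 off [0.6 1.5 0.9] rpy [3.139 0.    2.752] q6 -1.7 w 0.232
```

View pics/c4.png

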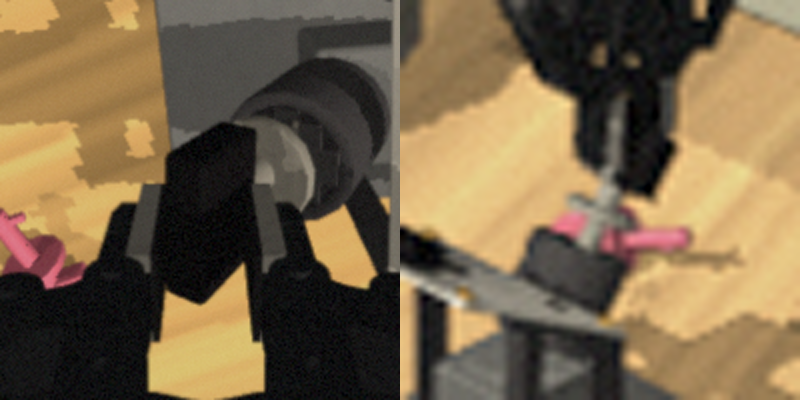

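```bash
python3 -m jog '[[1,-0.5,-1.8,4.3,0],[1,-0.6,-2.3,4.3,0],[1,-0.6,-2.3,4.3,0]]' 30|head -1; python3 s.py; python3 -m jog '[[1,-0.7,-2.4,4.3,0],[1,-0.7,-2.4,4.3,0],[1,-0.7,-2.4,4.3,0]]' 30|head -1; python3 s.py
```

```text
t: 14.02
F [ 4.8  8.4 -1.4] Fax -5.9 tq [ 1.88 -1.21 -0.11] along 37.1 off [0.6 1.7 1. ] rpy [ 3.139e+00 -1.000e-03  2.752e+00] q6 -1.72 w 0.233
t: 14.4
F [-0.2  0.5  0. ] Fax -0.2 tq [-0.02 -0.01  0.03] along 53.0 off [0.3 0.5 0.3] rpy [-3.141e+00 -1.000e-03  2.753e+00] q6 -1.73 w 0.126
```

```bash
python3 -m jog '[[1,-1,-5,20,0],[1,-1,-5,40,0],[1,0,0,50,0],[1,0,0,0,0]]' 30|head -3; python3 s.py
python3 - <<'E'
from h import *
w=r.snapshot('wrist'); s=r.snapshot('side'); f=lambda a,x,y,W,H:cv2.resize(a[y:y+H,x:x+W,::-1],(400,400),interpolation=cv2.INTER_CUBIC)
cv2.imwrite('pics/c5.png',np.hstack([f(w['color'],180,160,200,200),f(s['color'],270,80,90,90)]))
E
```

```text
t: 14.9
ee_pos: [0.5551, -0.2714, 0.2655]
tcp_rot: [-3.14, 0.006, 2.752]
F [ 0.5  0.7 -1.7] Fax -1.9 tq [-0.02 -0.   -0.01] along 156.7 off [14.6 39.5 24.3] rpy [-3.14   0.006  2.752] q6 -1.74 w 0.131
```

View pics/c5.png

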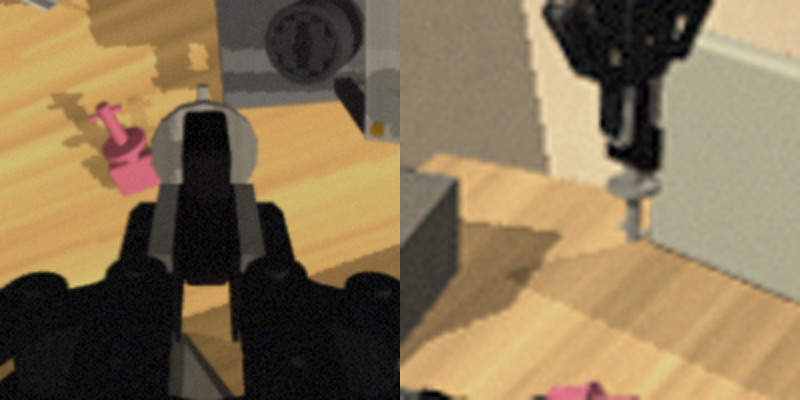

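Run:
```python
from h import *
from scipy.optimize import least_squares
w=r.snapshot('wrist'); M=np.array(w['mount'])
def P(v,pts): # tool-frame pin: grip point at (x,0,z), axis tilt th in tool x-z
    x,z,th=v; c,s=np.cos(th),np.sin(th); p=np.array(pts)
    # pin up axis u=-tool z tilted, pin long axis l
    u=np.array([-s,0,-c]); l=np.array([c,0,-s]); return np.array([x,0,z])+np.outer(p[:,0],l)+np.outer(p[:,1],[0,1,0])+np.outer(p[:,2]-.03,u)
px=lambda v,p: proj(w,P(v,p),M)
a=np.linspace(0,2*np.pi,73); ring=np.c_[.017*np.cos(a),.017*np.sin(a),0*a]
sh=np.c_[.005*np.cos(a),.005*np.sin(a),0*a-.034]
def f(v):
    R=np.r_[px(v,ring+[0,0,.005]),px(v,ring)]; S=px(v,sh); B=px(v,[[.02,0,.044],[.02,0,.016]])
    return [R[:,0].max()-R[:,0].min()-52.5, R[:,1].min()-210, S[:,1].min()-203, B[0,1]-215.5]
for g in ([0,-.019,.1],[0,-.01,.3],[0,-.025,-.1]):
    o=least_squares(f,g); print(o.x.round(4),np.round(f(o.x),2)); v=o.x; print(px(v,[[0,0,0],[0,0,-.034],[.02,0,.044],[.02,0,.016]]).round(1).tolist(),'origin in tool',P(v,[[0,0,0]]).round(4))
```

```text
[ 0.0072  0.0148 -0.0488] [-1.22 -6.91  4.51  2.41]
[[281.9, 227.4], [282.0, 213.6], [281.6, 217.9], [281.8, 204.6]] origin in tool [[0.0057 0.     0.0448]]
[ 0.0072  0.0148 -0.0488] [-1.22 -6.91  4.51  2.41]
[[281.9, 227.4], [282.0, 213.6], [281.6, 217.9], [281.8, 204.6]] origin in tool [[0.0057 0.     0.0448]]
[ 0.0072  0.0148 -0.0488] [-1.22 -6.91  4.51  2.41]
[[281.9, 227.4], [282.0, 213.6], [281.6, 217.9], [281.8, 204.6]] origin in tool [[0.0057 0.     0.0448]]
```

Run:
```python
from h import *
from scipy.optimize import least_squares
w=r.snapshot('wrist'); M=np.array(w['mount']); s=r.snapshot('side'); st=r.state()
T=wpose({'mount':np.eye(4)},st)
def P(v,pts):
    x,z,th=v; c,q=np.cos(th),np.sin(th); p=np.array(pts)
    u=np.array([-q,0,-c]); l=np.array([c,0,-q]); return np.array([x,0,z])+np.outer(p[:,0],l)+np.outer(p[:,1],[0,1,0])+np.outer(p[:,2]-.03,u)
px=lambda v,p: proj(w,P(v,p),M)
ps=lambda v,p: proj(s,P(v,p)@T[:3,:3].T+T[:3,3])
a=np.linspace(0,2*np.pi,73); ring=np.c_[.017*np.cos(a),.017*np.sin(a),0*a]; sh=np.c_[.005*np.cos(a),.005*np.sin(a),0*a-.034]
def f(v):
    R=np.r_[px(v,ring+[0,0,.005]),px(v,ring)]; S=px(v,sh); B=px(v,[[.02,0,.044],[.02,0,.016]])
    c=ps(v,[[0,0,.0025],[0,0,-.034]])
    return [R[:,0].max()-R[:,0].min()-52.5, R[:,1].min()-210, S[:,1].min()-203, B[:,1].min()-215.5]+list(2*(c-[[270+234/400*90,80+187/400*90],[270+233/400*90,80+240/400*90]]).ravel())
for g in ([0,-.019,.1],[0,0,.3],[0,-.01,-.3]):
    o=least_squares(f,g); print(o.x.round(4),np.round(f(o.x),1)); print('origin in tool',P(o.x,[[0,0,0]]).round(4))
```

```text
[0.0038 0.0002 0.1222] [ 2.8 -1.   1.3  0.8 -0.   0.4  1.5  1.7]
origin in tool [[0.0074 0.     0.0299]]
[0.0038 0.0002 0.1222] [ 2.8 -1.   1.3  0.8 -0.   0.4  1.5  1.7]
origin in tool [[0.0074 0.     0.0299]]
[0.0038 0.0002 0.1222] [ 2.8 -1.   1.3  0.8 -0.   0.4  1.5  1.7]
origin in tool [[0.0074 0.     0.0299]]
```

```bash
python3 -m jog '[[1,8,44,0,0.053],[1,8,44,0,0.053],[1,8,44,0,0.053],[1,8,44,0,0.053],[1,8,44,0,0.053],[1,8,44,0,0.053],[1,8,44,0,0.053],[1,8,44,0,0.053],[1,8,44,0,0.053],[1,8,44,0,0.053],[1,8,44,0,0.053],[1,7,47,0,0.053]]'; python3 -m jog '[[1,0,0,0,0],[1,0,0,0,0]]' | head -3;  python3 - <<'E'
from h import *
st=r.state(); w=r.snapshot('wrist'); save(w,'w6'); W=wpose(w,st); b=np.array([-.970,-.244,0]); n=np.array([-.244,.970,0])
N=np.array([.585,.243,.09])
for name,p in (('notch',N),('mouthL',N-.026*b+.007*n),('mouthR',N-.026*b-.007*n),('back',N+.007*b)): print(name,proj(w,p,W).round(1))
print(st['q'].round(2))
E
```

```text
t: 16.65
ee_pos: [0.6494, 0.2618, 0.2603]
tcp_rot: [-3.141, -0.002, -2.893]
force: [0.5, -0.1, -0.7]
gripper_width: 0.13
t: 16.9
ee_pos: [0.6491, 0.2603, 0.2605]
tcp_rot: [-3.141, -0.002, -2.894]
notch [[281.1 127.2]]
mouthL [[287.8 152.7]]
mouthR [[274.5 152.7]]
back [[281.1 120.1]]
[ 0.29  0.58  1.32 -0.    1.25 -1.53]
```

View pics/w6.png

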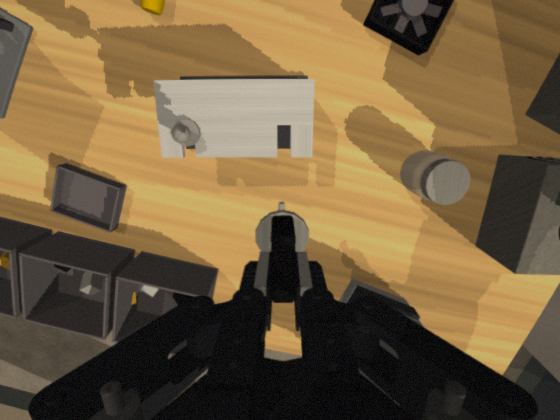

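```bash
python3 -m jog '[[1,0,1,-45,0],[1,-0.5,1,-45,0],[1,0,0,-30,0],[1,0,0,-11,0],[1,0,0,0,0],[1,0,0,0,0]]'
python3 - <<'E'
from h import *
st=r.state(); w=r.snapshot('wrist'); cv2.imwrite('pics/w7.png',cv2.resize(w['color'][60:300,150:430,::-1],(784,672)[:2] if 0 else (700,600),interpolation=cv2.INTER_CUBIC)); W=wpose(w,st); b=np.array([-.970,-.244,0]); n=np.array([-.244,.970,0])
N=np.array([.5884,.2471,.09])
for name,p in (('notch',N),('mouthL',N-.026*b+.007*n),('mouthR',N-.026*b-.007*n),('back',N+.007*b)): u=proj(w,p,W)[0]; print(name,u.round(1),((u-[150,60])*2.5).round(0))
E
```

```text
t: 17.7
ee_pos: [0.6496, 0.2624, 0.1323]
tcp_rot: [3.141, 0.002, -2.895]
force: [0.4, -0.5, -0.7]
gripper_width: 0.135
notch [281.7 140.7] [329. 202.]
mouthL [292.7 182.3] [357. 306.]
mouthR [270.7 182.3] [302. 306.]
back [281.6 129. ] [329. 172.]
```

View pics/w7.png

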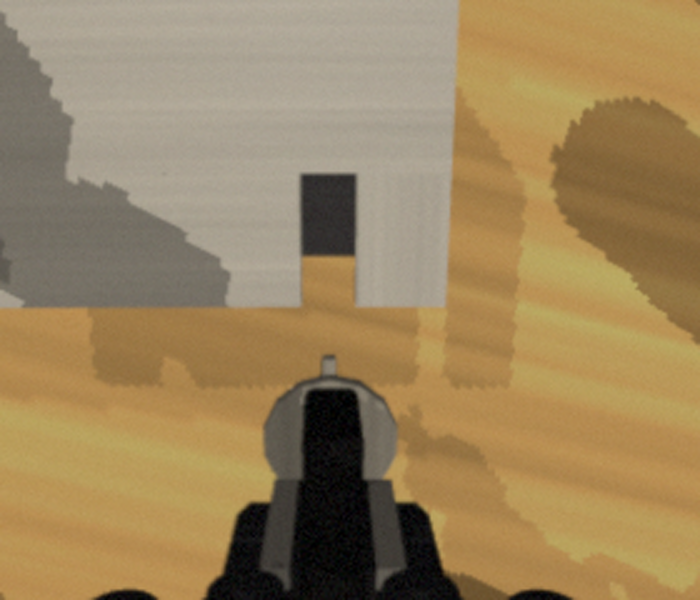

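```bash
python3 -m jog '[[1,-12,-3,-5,0],[1,-14,-3.5,0,0],[1,-14,-3.5,0,0],[1,-13,-3.5,0,0],[1,0,0,0,0],[1,0,0,0,0]]'; python3 -m jog '[[1,0,0,-3,0],[1,0,0,-2,0],[1,0,0,0,0]]' 20
```

```text
t: 18.5
ee_pos: [0.5965, 0.2492, 0.1262]
tcp_rot: [3.141, 0.001, -2.894]
force: [-0.6, -0.0, -0.9]
gripper_width: 0.125
t: 18.88
ee_pos: [0.5965, 0.249, 0.1218]
tcp_rot: [-3.141, 0.002, -2.894]
force: [-2.7, -3.5, 11.0]
gripper_width: 0.126
```

```bash
python3 -m jog '[[0.75,0,0,2,0],[0.75,0,0,0,0],[0.7,0,0,0,0],[0.7,0,0,0,0],[0.7,0,0,0,0]]'; python3 -m jog '[[0.6,0,0,20,0],[0.6,0,0,50,0],[0.6,0,0,30,0],[0.6,0,0,0,0],[0.6,0,0,0,0]]'
python3 - <<'E'
from h import *
st=r.state(); w=r.snapshot('wrist'); s=r.snapshot('side'); t=r.snapshot('top'); W=wpose(w,st); b=np.array([-.970,-.244,0]); n=np.array([-.244,.970,0]); N=np.array([.5884,.2471,.09])
c=proj(w,N,W)[0]; print('N px',c,'+10mm b',proj(w,N+.01*b,W)[0], 'N+44up',proj(w,N+[0,0,.044],W)[0])
x,y=int(c[0])-60,max(0,int(c[1])-70); print(x,y)
f=lambda a,x,y,W,H:cv2.resize(a[y:y+H,x:x+W,::-1],(400,400),interpolation=cv2.INTER_CUBIC)
cv2.imwrite('pics/c8.png',np.hstack([f(w['color'],x,y,120,120),f(s['color'],190,220,60,60)]))
u=proj(s,N)[0]; v=proj(s,N+[0,0,.044])[0]; print((u-[190,220])*400/60+[400,0],(v-[190,220])*400/60+[400,0])
E
```

```text
t: 19.5
ee_pos: [0.5959, 0.2491, 0.1226]
tcp_rot: [3.141, -0.0, -2.894]
force: [-0.0, -0.1, 0.3]
gripper_width: 0.299
t: 20.12
ee_pos: [0.5955, 0.2489, 0.2219]
tcp_rot: [3.142, -0.001, -2.894]
force: [-0.2, 0.3, 0.2]
gripper_width: 0.4
N px [282.00329617 192.25980362] +10mm b [281.99996551 182.02911915] N+44up [281.85712993 205.82252657]
222 122
[505.37608236 319.47536738] [490.98811701 215.70365394]
```

View pics/c8.png

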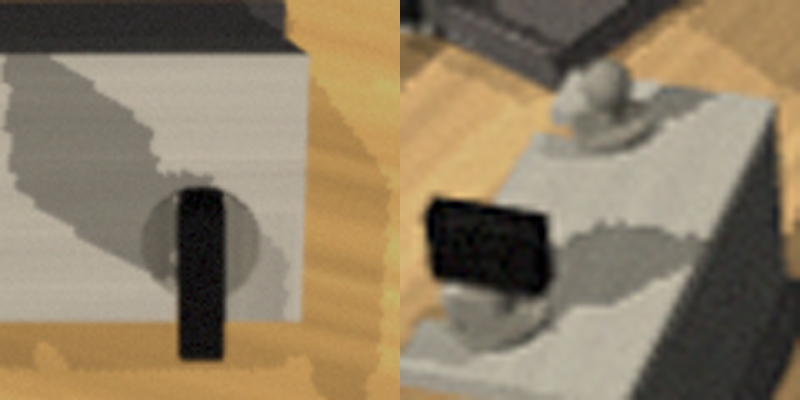

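```bash
python3 -m jog '[[1,20,5,0,0],[1,19,5,0,0],[1,0,0,0,0],[1,0,0,-50,0],[1,0,0,-45,0],[1,0,0,-18,0],[1,0,0,0,0],[1,0,0,0,0]]'; python3 -m jog '[[1,-4,-1,0,0],[1,-4,-1,0,0],[1,-1,-0.2,0,0],[1,0,0,0,0]]'; python3 -m jog '[[1,-1.5,-0.4,0,0],[1,-1.5,-0.4,0,0],[1,0,0,0,0]]'
```

```text
t: 21.28
ee_pos: [0.6356, 0.2593, 0.1115]
tcp_rot: [3.141, 0.002, -2.894]
force: [-0.5, -0.4, 0.2]
gripper_width: 0.002
t: 21.78
ee_pos: [0.6259, 0.2568, 0.1099]
tcp_rot: [3.142, 0.0, -2.894]
force: [-0.2, 0.0, 0.5]
gripper_width: 0.0
t: 22.15
ee_pos: [0.6228, 0.256, 0.1097]
tcp_rot: [3.142, -0.0, -2.894]
force: [0.6, 0.1, 0.4]
gripper_width: 0.004
```

```bash
for i in 1 2 3; do python3 -m jog '[[1,-1,-0.25,0,0],[1,-1,-0.25,0,0],[1,0,0,0,0]]'|grep -E "ee_pos|force"; done
```

```text
ee_pos: [0.6209, 0.2555, 0.1098]
force: [-0.1, 0.3, -0.0]
ee_pos: [0.6188, 0.255, 0.1097]
force: [0.1, 0.2, -0.2]
ee_pos: [0.6168, 0.2545, 0.1097]
force: [-0.1, 0.4, 0.5]
```

```bash
for i in 1 2 3; do python3 -m jog '[[1,-1,-0.25,0,0],[1,-1,-0.25,0,0],[1,0,0,0,0]]'|grep -E "ee_pos|force";  done
python3 - <<'E'
from h import *
s=r.snapshot('side'); N=np.array([.5884,.2471,.09]); b=np.array([-.970,-.244,0])
for d in r.silhouettes(s,'pin')[:3]: print(d['p'],d['box'],np.argwhere(d['pixels']).mean(0)[::-1])
print(proj(s,[N,N+.01*b,N+[0,0,.03]]))
E
```

```text
ee_pos: [0.6157, 0.2542, 0.1104]
force: [5.0, 1.6, 2.9]
ee_pos: [0.6149, 0.254, 0.1112]
force: [8.7, 2.8, 6.5]
ee_pos: [0.614, 0.2538, 0.112]
force: [11.8, 4.2, 8.9]
0.82 [196.3, 247.2, 215.2, 277.5] [206.09243697 260.45378151]
0.61 [307.6, 168.1, 325.0, 172.2] [313.31578947 169.52631579]
0.6 [371.9, 194.7, 401.3, 208.9] [386.85775862 199.71982759]
[[205.80641235 267.92130511]
 [210.13064937 268.66024481]
 [204.34737951 257.39652274]]
```

```bash
python3 -m jog '[[1,3,0.8,0,0],[1,12,3,0,0],[1,25,6,0,0],[1,0,0,40,0],[1,0,0,50,0],[1,-20,-5,10,0],[1,-15,-4,0,0],[1,0,0,0,0],[1,0,0,0,0]]'
python3 - <<'E'
from h import *
st=r.state(); w=r.snapshot('wrist'); s=r.snapshot('side'); W=wpose(w,st); N=np.array([.5884,.2471,.09]); b=np.array([-.970,-.244,0])
c=proj(w,N+[0,0,.005],W)[0]; x,y=int(c[0])-60,max(0,int(c[1])-60)
f=lambda a,x,y,W,H:cv2.resize(a[y:y+H,x:x+W,::-1],(400,400),interpolation=cv2.INTER_CUBIC)
cv2.imwrite('pics/c9.png',np.hstack([f(w['color'],x,y,120,120),f(s['color'],190,220,60,60)]))
a=np.linspace(0,6.28,60); 
for d in (-.001,0,.002):
    R=(proj(w,N+d*b+np.c_[.017*np.cos(a),.017*np.sin(a),0*a+.005],W)-[x,y])*400/120
    print(d,'collar box',R.min(0).round(0),R.max(0).round(0))
Q=lambda d,z:(proj(s,N+d*b+[0,0,z])[0]-[190,220])*400/60+[400,0]
print(Q(.002,.005),Q(.002,.016),Q(.002,.044))
E
```

```text
t: 25.62
ee_pos: [0.6164, 0.2539, 0.2093]
tcp_rot: [3.142, -0.001, -2.894]
force: [0.4, 0.4, 1.1]
gripper_width: 0.003
-0.001 collar box [136. 141.] [265. 268.]
0 collar box [136. 137.] [265. 265.]
0.002 collar box [136. 130.] [265. 257.]
[509.55082252 308.93337719] [506.0396426  283.33852916] [496.88935143 216.66600704]
```

Run:
```python
from h import *
from scipy.optimize import least_squares
st=r.state(); w=r.snapshot('wrist'); s=r.snapshot('side'); W=wpose(w,st); N=np.array([.5884,.2471,.09]); b=np.array([-.970,-.244,0]); n=np.array([-.244,.970,0])
def black(S,c,h):
    x,y=np.round(c).astype(int); g=S['color'].max(2); m=np.zeros(g.shape,np.uint8); m[y-h:y+h,x-h:x+h]=(g[y-h:y+h,x-h:x+h]<35)
    k,l,stt,cc=cv2.connectedComponentsWithStats(m); i=1+np.argmax(stt[1:,4]); return stt[i],cc[i]
bw,cw=black(w,proj(w,N+[0,0,.035],W)[0],45); bs,cs=black(s,proj(s,N+[0,0,.03])[0],14)
print(bw,cw,bs,cs)
def mod(S,pose,v):
    d,e,th,ps=v; u=np.array([0,0,1])*np.cos(th)+b*np.sin(th); l=b*np.cos(th)-np.array([0,0,1])*np.sin(th); l=l*np.cos(ps)+n*np.sin(ps)
    c=np.array([[i,j,k] for i in(-.02,.02) for j in(-.006,.006) for k in(.016,.044)])
    p=proj(S,N+d*b+e*n+np.outer(c[:,0],l)+np.outer(c[:,1],n)+np.outer(c[:,2],u),pose)
    m=np.zeros((420*8,560*8),np.uint8); cv2.fillConvexPoly(m,cv2.convexHull(((p+.5)*8).astype(np.int32)),1)
    M=cv2.moments(m,True); return np.r_[p.min(0),p.max(0),M['m10']/M['m00']/8-.5,M['m01']/M['m00']/8-.5]
ob=lambda q,c:np.r_[q[0]-.5,q[1]-.5,q[0]+q[2]-.5,q[1]+q[3]-.5,c]
for v in ((0,0,0,0),(.002,0,0,0),(.002,0,.1,0),(.002,0,-.1,0)): print(v,(mod(w,W,v)-ob(bw,cw)).round(1),(mod(s,None,v)-ob(bs,cs)).round(1))
for l in ('spare_pin','fan','heatsink','wrench','jar'): print(l,[np.round(d['box']).tolist() for d in r.silhouettes(s,l)[:1]])
```

```text
[275 151  15  54 749] [282.27369826 177.32443258] [196 250  18  14 201] [204.62686567 256.73134328]
(0, 0, 0, 0) [-0.6  1.8  0.8  4.4 -0.2  3.1] [-1.8 -0.4  1.3  2.2 -0.3  0.6]
(0.002, 0, 0, 0) [-0.6 -0.7  0.8  1.9 -0.2  0.6] [-0.9 -0.2  2.2  2.3  0.5  0.7]
(0.002, 0, 0.1, 0) [-0.6 -2.8  0.8 -3.  -0.2 -3. ] [ 1.  -0.5  3.   3.2  1.8  1. ]
(0.002, 0, -0.1, 0) [-0.6  1.7  0.8  6.3 -0.2  3.9] [-2.7  0.3  1.3  1.5 -0.8  0.6]
spare_pin [[194.0, 202.0, 232.0, 235.0]]
fan [[220.0, 331.0, 280.0, 388.0]]
heatsink [[345.0, 173.0, 369.0, 189.0]]
wrench [[339.0, 217.0, 386.0, 229.0]]
jar [[127.0, 324.0, 163.0, 372.0]]
```

Best fit is upright at about 2 mm past the notch point, which is the back of the notch. The fingers are clear, so I'm handing in.

```bash
python3 -c "
from cell import r
print(r.close_job(), r.state()['t'])"
```

```text
the job is handed in; nothing more can be done
the job is handed in; nothing more can be done
```

The lock pin is out of the stand and hanging in the bracket's free notch, released, with the job handed in at about 26 s of the 58 s allowed.

**What I did:** I gripped the handle, turned it anticlockwise in steps and tested the lift after each one, until it came free. I drew it out along the slanting bore, carried it over the stand and lowered it into the notch. After letting go, I pushed the handle with the shut fingers until the shank met the back of the notch, then moved the arm clear.

**Last checks:**
- **Pin pose:** comparing the black handle with where it should appear in the wrist and side pictures, the best match was upright and about 2 mm past the notch point. Both pictures agreed to within 1–2 pixels. I judged this from pixel numbers only, because the picture viewer's limit was used up and it refused the final picture.
- **Arm:** the fingers were clear of everything, with wrist forces at about 1 N or less.
- **Other things:** in the last side picture the networks still reported the fan, heat sink, wrench, jar and spare pin. Only the spare pin had a starting box to compare against, and its box differed. I did not measure whether any of them moved, and I did not check the screwdriver or screw tray at the end.

**Less clean moments:**
- **Twisting:** the first twist, with a firm grip, pushed sideways with about 35–40 N at the wrist. I let go and went on with a loose grip. I could not measure the force between pin and stand.
- **Push to the back:** this ended at about 15 N.

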